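# Swing the slotted strap onto its stud

### The job

Two small gearboxes stand on the repair bench. On one of them a strap with an open slot in its end lies loose on its bolt, swung away from the upright stud: swing it round about that bolt until the slot has gone over the stud as far as it will go, and leave it there lying flat. Leave the plain arm without a slot on the other gearbox where it is.

Things in the scene. Friction and masses are not known exactly. Their poses are not given: they have to be found in the camera images.
- strap_tab (a point): Centre of the slotted strap's upright tab: 8 mm thick (y), 26 wide (x), 36 tall; strap's upper face 18 mm below this point, gearbox top 24 mm below. Axes: x along the strap from loose bolt to slot, z up. Bolt axis 85 mm to -x, slot's middle 45 mm to +x. Slot 18 mm wide along x, open at the strap's +y edge (22 mm off the centre line), its bottom 10 mm beyond that line to -y.
- strap: Loose slotted strap, dark steel, 6 mm thick, 30 wide, 171 long, 0.2 kg, turning freely under the head of a loose bolt (17 mm high, 1.5 mm play). Origin: underside of the strap at the bolt's axis; axes as for its tab. It lies on the flat top of a fixed aluminium gearbox, 190 x 190 x 70 mm high. It must swing towards +y (counter-clockwise from above), 45 to 90 degrees.
- stud (a point): Top centre of the plain upright steel stud to go into the slot: 10 mm diameter, 24 mm tall, on the same gearbox top, 130 mm from the loose bolt. Strap home: the stud stands against the slot's bottom, 5 mm to -y of the strap's centre line. Else there is only a brass plug, 14 mm high, in a corner outside the swing.
- plain_tab (a point): Centre of the upright tab (8 x 22 x 30 mm) of the plain round-ended steel arm without a slot, on the second, otherwise similar gearbox. To be left alone. It turns stiffly about its own bolt, 85 mm away from this point.

How it is judged:
At the end, for the whole second after the job is handed in: The stud stands in the strap's slot, its centre within about 11 mm of where it touches the slot's bottom (no more than 6 mm short of the strap's centre line), and the strap lies flat within 7 degrees and at rest (y of stud in the frame of strap_tab between -0.012 and 0.006 m and x of stud in the frame of strap_tab between 0.035 and 0.055 m and angle between strap_tab's own z axis and vertical below 0.12 rad and linear speed of strap below 0.02 m/s).
It fails at once if the plain arm on the other gearbox is moved by more than 15 mm (distance of plain_tab from where it was at the start of the episode above 0.015 m).
It also fails if it takes over 29 s, if anything falls off the work surface, if the arm or the gripper's body presses on something with over 40 N, if the wrist force passes 120 N, or if a joint passes its speed limit or range.

### The arm

A 6-joint arm with a two-finger parallel gripper is mounted at the origin on the work surface. World frame = base frame: x ahead of the robot, y to its left, z up, the work surface at z = 0. Lengths are in m, angles in rad, forces in N, time in s.
With the tool pointing down it reaches from about 0.325 to 0.775 m from the base axis. Payload 5.5 kg.
Tool frame: the origin (TCP) lies at the very end of the fingers, on their centre line; the grasp point (between the pads) lies manip.grip_point_offset behind it (manip.grip_point_offset is the distance from the TCP to the grasp point, in m); z points along the fingers, y is the direction in which the jaws open and shut (so a half turn about z gives the same grasp; the last joint's range is limited). The gripper opens to 85 mm and grips with 20 to 120 N. Pads are 22 mm wide; open, the fingers measure 114 mm over their backs; the gripper's body (76 mm by 85 mm) begins 54 mm behind the grasp point. The pads swing forward as they close: fully open they stand 13 mm farther back than shut.
Start: joints at [1.189, 0.091, 1.231, -0, 1.82, -0.057], TCP at [0.191, 0.569, 0.231] pointing down, gripper open.
Joint ranges: [-2.87, 2.87], [-0.86, 2.18], [0.17, 2.46], [-1.51, 4.65], [0.06, 2.69], [-2.65, 2.65]. Speed limits (rad/s): [2.57, 2.57, 3.01, 3.14, 3.14, 3.14].

### API

Orientations are given as a unit quaternion [x, y, z, w].
In Python, from rig import manip, cams, workorder, finder gives the robot as it stands.
- The arm moves only by the shell command python3 -m handwheel 'ROWS' [OPENING] [FORCE]. ROWS is JSON, a list of rows, each an object of numbers: "dx", "dy", "dz": the shift along the tool's x, y, z in mm; "wx", "wy", "wz": the turn, a rotation vector about the tool's x, y, z in rad. In form: [{"dx": .., "dy": .., "dz": .., "wx": .., "wy": .., "wz": ..}, ...]. A call has 1 to 20 rows; each row is the pose to reach, as a shift and turn from the pose commanded when the call began, along the tool's axes at that moment; what a row does not reach only later rows make up. A row lasts 1/12 s, in which the tool goes at most 41.7 mm and 7.16 degrees, less where a joint would pass 70% of its speed; a pose out of reach is approached as far as the arm can. A call with a gripper value outside its range is refused whole. OPENING is the opening, from -1 (shut) to 1 (fully open), so that 0 is half open, set as the call begins (- or left out, the last holds). The fingers move at their own pace and stop on an object; FORCE is the grip in N (left out, the last holds). Time passes only in rows, so rows that repeat a pose let the fingers close. It gives the time, the measured TCP pose, the force and the opening at its end, in the units of the state.
- manip.read_state(): the state, without advancing time (a new reading comes with each control period).
- cams.capture(name): name is "scene" or "top" or "wrist"; returns a dict with "frame" (480x640x3 uint8, blue, green, red), "fx", "fy", "cx", "cy" (pixels), "rvec" (rotation vector, rad) and "tvec" (3), from world to camera coordinates, as OpenCV has them. Camera axes: x right, y down, z forward; pixel columns grow to the right and rows downward; lengths in m; the calibration is good to about 2 mm. The wrist camera is an equidistant fisheye: a pixel r from the principal point sees the ray r / f radians off the axis. A picture is of the moment at which its call begins. There is no depth.
- workorder.hand_in(): hands the job in, once; it reports no verdict.
Trained networks look in the newest picture that a camera, given by its name, has taken for a name from the list of things; names that differ only in an ending like _2 or _b are one class to them, and where a whole thing is asked for, a point or a joint stands for the part that bears it (a point fixed in the world has none). Each returns a list of dicts, best first, with "score" (0 to 1); they miss things now and then, are a little off and sometimes report something else, mostly with a low value. They report only what shows in the picture. A call takes as long as a camera call.
- finder.look_for(camera, label): "rect" ([left, top, right, bottom] in pixels, round what is visible of it).
- finder.outline_of(camera, label): "mask" (480x640 bool, what is visible of it) and "rect" ([left, top, right, bottom] in pixels, round what is visible of it).
- finder.spot_point(camera, label): "location" ([column, row] in pixels: a listed point, or the origin of a listed thing).
The state is a dict: "t": time; "joint_positions": joint angles; "dq": joint speeds; "joint_torque": joint torques, N m; "tcp_pos": TCP position; "orientation": TCP orientation; "ft_force": force on the tool from outside, world axes, zero at the start; "ft_torque": the same for the moment, N m; "grip_width": finger opening in m.
Only numpy, scipy, OpenCV 4.12 (cv2) and the standard library are available. Lean on these libraries where they do the work, as an engineer would, in place of code of your own. Each camera call takes 0.05 s, during which the arm holds its last target.

## Working session

There is one attempt and no reset: what is moved stays moved. The work goes in short steps, Python scripts to look and compute and a shell command to move; the robot and the scene stay as the last step left them, time stands still between calls to the robot, and variables do not carry over. Pictures are saved under pics/ and viewed, and the job is handed in when it is done.

```bash
mkdir -p pics; ls; python3 - <<'E'
from rig import manip, cams, workorder, finder
import cv2
print(manip.read_state(), manip.grip_point_offset)
for c in ["scene","top"]:
    d=cams.capture(c); cv2.imwrite(f"pics/{c}0.png",d["frame"])
    print(c,d["fx"],d["fy"],d["cx"],d["cy"],d["rvec"],d["tvec"])
    for l in ["strap_tab","strap","stud","plain_tab"]:
        print(l,[(r["location"],round(r["score"],2)) for r in finder.spot_point(c,l)])
E
```

```text
pics
{'t': 0.0, 'joint_positions': array([ 1.18929604e+00,  9.18848690e-02,  1.23188950e+00, -1.33206706e-05,
        1.81977473e+00, -5.67060457e-02]), 'dq': array([1.85204829e-03, 4.05884292e-04, 3.23492112e-04, 5.93413019e-04,
       7.17521903e-05, 1.32264350e-03]), 'joint_torque': array([ 4.72909760e-04, -4.58723474e+01, -4.18023419e+01, -3.01474745e-05,
        1.14592063e-02, -9.36255105e-06]), 'tcp_pos': array([0.19137551, 0.56837228, 0.23013324]), 'orientation': array([ 1.61685786e-01,  9.86841806e-01, -9.56237912e-04, -2.06318376e-04]), 'ft_force': array([-0.77178016, -0.31647995, -0.51252867]), 'ft_torque': array([0.02008353, 0.05080347, 0.02156598]), 'grip_width': 0.0851719589968379} 0.0187
scene 548.2224915925569 548.2224915925569 323.1950236413248 233.81811775770575 [ 1.77043977  1.37673113 -0.72735386] [-0.12850064 -0.14935193  1.41578887]
strap_tab [([447.8, 242.6], 0.95)]
strap [([399.8, 243.4], 0.9)]
stud [([464.3, 222.9], 0.78)]
plain_tab [([207.1, 290.7], 0.82)]
top 500.23500967940777 500.23500967940777 322.80342628613226 235.8478878561022 [ 1.88511926 -2.31986707  0.24969795] [0.06955645 0.52798977 0.93953296]
strap_tab [([186.0, 271.2], 0.9)]
strap [([230.2, 293.5], 0.86)]
stud [([155.2, 303.5], 0.95)]
plain_tab [([405.2, 208.9], 0.89)]
```

View pics/scene0.png

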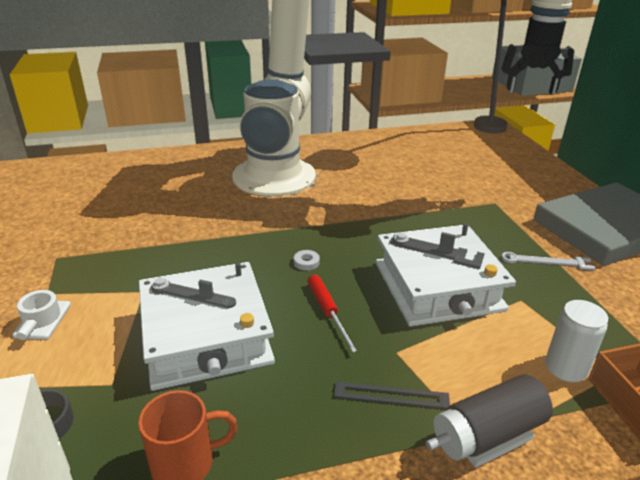

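View pics/top0.png

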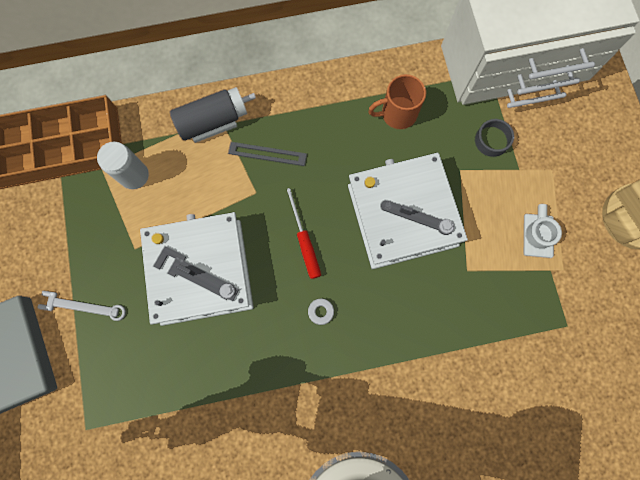

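```bash
cat > h.py <<'E'
import numpy as np, cv2
def ray(d,p):
    R=cv2.Rodrigues(np.array(d["rvec"]))[0]; t=np.array(d["tvec"]).ravel()
    v=R.T@np.array([(p[0]-d["cx"])/d["fx"],(p[1]-d["cy"])/d["fy"],1]); return -R.T@t, v/np.linalg.norm(v)
def atz(d,p,z):
    c,v=ray(d,p); return c+v*(z-c[2])/v[2]
def tri(obs):
    A=np.zeros((3,3));b=np.zeros(3);L=[ray(d,p) for d,p in obs]
    for c,v in L:
        M=np.eye(3)-np.outer(v,v);A+=M;b+=M@c
    x=np.linalg.solve(A,b); return x,[np.linalg.norm((np.eye(3)-np.outer(v,v))@(x-c)) for c,v in L]
E
python3 - <<'E'
from rig import manip, cams, finder
from h import *
np.set_printoptions(precision=4,suppress=True)
D={c:cams.capture(c) for c in["scene","top"]}
Z=dict(strap_tab=.094,strap=.070,stud=.094,plain_tab=.09)
for l in Z:
    o=[(D[c],finder.spot_point(c,l)[0]["location"]) for c in D]
    x,e=tri(o); print(l,x,np.array(e),[atz(d,p,Z[l])[:2] for d,p in o])
E
```

```text
strap_tab [0.5151 0.2279 0.0959] [0.0022 0.0022] [array([0.5125, 0.2319]), array([0.5147, 0.2262])]
strap [0.4568 0.1615 0.0677] [0.0035 0.0035] [array([0.46  , 0.1563]), array([0.4576, 0.1646])]
stud [0.4634 0.2914 0.0983] [0.0013 0.0013] [array([0.4574, 0.2937]), array([0.4646, 0.2941])]
plain_tab [ 0.5377 -0.2079  0.0883] [0.0022 0.0022] [array([ 0.5407, -0.2057]), array([ 0.5371, -0.2097])]
```

The two views agree with each other and with the given sizes. The strap gearbox is on the left in the top view, with bolt (228,291), tab (186,271), open slot near (165,260) and stud (157,303). The plain arm is on the right at (405,209). I'll move above the tab with the jaws turned across it.

```bash
python3 -m handwheel '[{"dx":-35,"dy":-18,"dz":5,"wz":0.11},{"dx":-70,"dy":-36,"dz":10,"wz":0.22},{"dx":-105,"dy":-55,"dz":15,"wz":0.33},{"dx":-140,"dy":-73,"dz":20,"wz":0.44},{"dx":-170,"dy":-90,"dz":25,"wz":0.55},{"dx":-200,"dy":-106,"dz":30,"wz":0.66},{"dx":-230,"dy":-122,"dz":35,"wz":0.77},{"dx":-260,"dy":-137,"dz":40,"wz":0.88},{"dx":-285,"dy":-150,"dz":45,"wz":0.99},{"dx":-310,"dy":-163,"dz":50,"wz":1.1},{"dx":-335,"dy":-176,"dz":55,"wz":1.21},{"dx":-355,"dy":-187,"dz":60,"wz":1.32},{"dx":-375,"dy":-198,"dz":60,"wz":1.43},{"dx":-395,"dy":-208,"dz":60,"wz":1.54},{"dx":-408,"dy":-215,"dz":60,"wz":1.65},{"dx":-415,"dy":-219,"dz":60,"wz":1.76},{"dx":-415,"dy":-219,"dz":60,"wz":1.87},{"dx":-415,"dy":-219,"dz":60,"wz":1.96},{"dx":-415,"dy":-219,"dz":60,"wz":1.96},{"dx":-415,"dy":-219,"dz":60,"wz":1.96}]' -0.44 20
python3 - <<'E'
from rig import manip, cams, finder
from h import *
from scipy.spatial.transform import Rotation as Ro
np.set_printoptions(precision=4,suppress=True)
s=manip.read_state();print(s["t"],s["tcp_pos"],Ro.from_quat(s["orientation"]).as_matrix(),s["grip_width"],s["ft_force"])
d=cams.capture("wrist");cv2.imwrite("pics/w1.png",d["frame"])
print(d["fx"],d["cx"],d["cy"])
def wz(p,z):
    R=cv2.Rodrigues(np.array(d["rvec"]))[0]; t=np.array(d["tvec"]).ravel()
    u=np.array([p[0]-d["cx"],p[1]-d["cy"]]);r=np.hypot(*u);th=r/d["fx"]
    v=R.T@np.array([*(u/r*np.sin(th)),np.cos(th)]);c=-R.T@t
    return c+v*(z-c[2])/v[2]
for l,z in dict(strap_tab=.094,strap=.070,stud=.094).items():
    for r in finder.spot_point("wrist",l)[:2]: print(l,r["score"],r["location"],wz(r["location"],z))
E
```

```text
1.0 [0.1915 0.5687 0.2313] [[-0.9477  0.3191  0.    ]
 [ 0.3191  0.9477  0.0001]
 [ 0.      0.0001 -1.    ]] 0.08540982444187545 [0.1905 0.5444 0.9606]
371.64829954431775 323.6140909648146 234.79530197794134
strap 0.65 [125.3, 467.8] [0.4577 0.1687 0.07  ]schema error: expected keys dx, dy, dz, wx, wy, wz
```

View pics/w1.png

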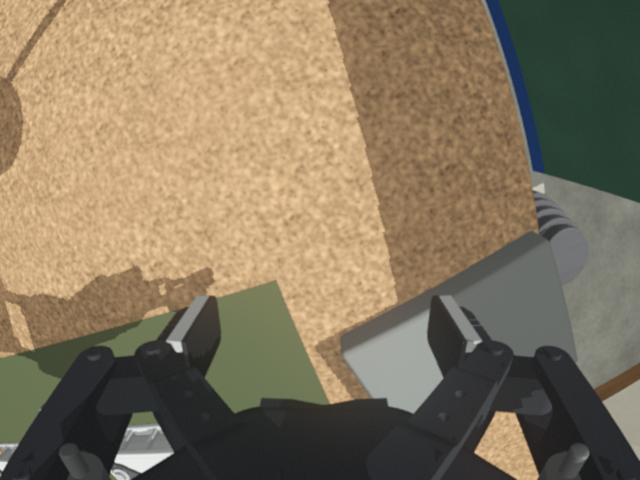

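The call was refused because every row needs all six keys. The arm hasn't moved, and the wrist view still shows the mat edge and grey block from the start pose. I'll resend it with full rows.

```bash
python3 -m handwheel '[{"dx":-35,"dy":-18,"dz":5,"wx":0,"wy":0,"wz":0.11},{"dx":-70,"dy":-36,"dz":10,"wx":0,"wy":0,"wz":0.22},{"dx":-105,"dy":-55,"dz":15,"wx":0,"wy":0,"wz":0.33},{"dx":-140,"dy":-73,"dz":20,"wx":0,"wy":0,"wz":0.44},{"dx":-170,"dy":-90,"dz":25,"wx":0,"wy":0,"wz":0.55},{"dx":-200,"dy":-106,"dz":30,"wx":0,"wy":0,"wz":0.66},{"dx":-230,"dy":-122,"dz":35,"wx":0,"wy":0,"wz":0.77},{"dx":-260,"dy":-137,"dz":40,"wx":0,"wy":0,"wz":0.88},{"dx":-285,"dy":-150,"dz":45,"wx":0,"wy":0,"wz":0.99},{"dx":-310,"dy":-163,"dz":50,"wx":0,"wy":0,"wz":1.1},{"dx":-335,"dy":-176,"dz":55,"wx":0,"wy":0,"wz":1.21},{"dx":-355,"dy":-187,"dz":60,"wx":0,"wy":0,"wz":1.32},{"dx":-375,"dy":-198,"dz":60,"wx":0,"wy":0,"wz":1.43},{"dx":-395,"dy":-208,"dz":60,"wx":0,"wy":0,"wz":1.54},{"dx":-408,"dy":-215,"dz":60,"wx":0,"wy":0,"wz":1.65},{"dx":-415,"dy":-219,"dz":60,"wx":0,"wy":0,"wz":1.76},{"dx":-415,"dy":-219,"dz":60,"wx":0,"wy":0,"wz":1.87},{"dx":-415,"dy":-219,"dz":60,"wx":0,"wy":0,"wz":1.96},{"dx":-415,"dy":-219,"dz":60,"wx":0,"wy":0,"wz":1.96},{"dx":-415,"dy":-219,"dz":60,"wx":0,"wy":0,"wz":1.96}]' -0.44 20
cat > look.py <<'E'
import sys
from rig import manip, cams, finder
from h import *
from scipy.spatial.transform import Rotation as Ro
np.set_printoptions(precision=4,suppress=True)
s=manip.read_state();print(s["t"],s["tcp_pos"],Ro.from_quat(s["orientation"]).as_matrix(),s["grip_width"],s["ft_force"],s["joint_positions"])
d=cams.capture("wrist");cv2.imwrite(f"pics/{sys.argv[1]}.png",d["frame"])
def wz(p,z):
    R=cv2.Rodrigues(np.array(d["rvec"]))[0]; t=np.array(d["tvec"]).ravel()
    u=np.array([p[0]-d["cx"],p[1]-d["cy"]]);r=np.hypot(*u);th=r/d["fx"]
    v=R.T@np.array([*(u/r*np.sin(th)),np.cos(th)]);c=-R.T@t
    return c+v*(z-c[2])/v[2]
for l,z in dict(strap_tab=.094,strap=.070,stud=.094).items():
    for r in finder.spot_point("wrist",l)[:2]: print(l,r["score"],r["location"],wz(r["location"],z))
E
python3 look.py w2
```

```text
t: 2.87
tcp_pos: [0.5149, 0.2286, 0.1713]
orientation: [0.909, 0.417, -0.0, -0.0]
ft_force: [-0.1, -0.3, 0.4]
grip_width: 0.024
2.8667 [0.5149 0.2286 0.1713] [[ 0.6528  0.7575 -0.    ]
 [ 0.7575 -0.6528  0.    ]
 [-0.     -0.     -1.    ]] 0.024023770718744595 [-0.0536 -0.2611  0.4098] [ 0.3575 -0.0114  1.4418  0.      1.7112  1.0688]
strap_tab 0.73 [324.8, 249.0] [0.515  0.2268 0.094 ]
strap 0.83 [327.9, 342.6] [0.4616 0.1608 0.07  ]
stud 0.98 [201.6, 223.3] [0.4669 0.2905 0.094 ]
```

View pics/w2.png

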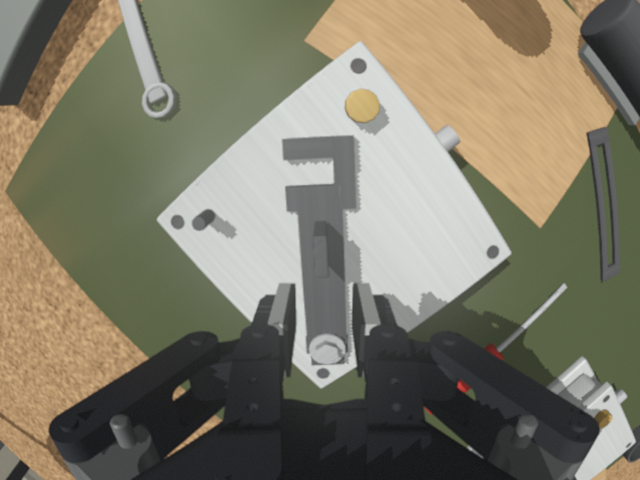

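The wrist view shows the tab (322,248) centred between the jaws and lined up with them. The slot opens left at (300,172), the stud is at (203,220) and the bolt at (327,348). Strap heading is about 49.5°. I'll lower the jaws over the tab, leaving them 24 mm apart.

```bash
python3 -m handwheel '[{"dx":0,"dy":1,"dz":20,"wx":0,"wy":0,"wz":0},{"dx":0,"dy":1,"dz":40,"wx":0,"wy":0,"wz":0},{"dx":0,"dy":1,"dz":60,"wx":0,"wy":0,"wz":0},{"dx":0,"dy":1,"dz":75,"wx":0,"wy":0,"wz":0},{"dx":0,"dy":1,"dz":83,"wx":0,"wy":0,"wz":0},{"dx":0,"dy":1,"dz":87,"wx":0,"wy":0,"wz":0},{"dx":0,"dy":1,"dz":87,"wx":0,"wy":0,"wz":0},{"dx":0,"dy":1,"dz":87,"wx":0,"wy":0,"wz":0}]'
python3 look.py w3
```

```text
t: 3.73
tcp_pos: [0.5161, 0.2282, 0.0853]
orientation: [0.91, 0.416, 0.001, 0.0]
ft_force: [-0.7, 0.0, -0.4]
grip_width: 0.0237
3.7333 [0.5161 0.2282 0.0853] [[ 0.6546  0.756   0.0012]
 [ 0.756  -0.6546  0.0004]
 [ 0.0011  0.0007 -1.    ]] 0.023679731100792235 [-0.7089  0.0022 -0.3595] [ 0.3561  0.0149  1.5683 -0.      1.5572  1.0697]
strap_tab 0.93 [322.7, 314.2] [0.516  0.2281 0.094 ]
stud 0.88 [135.1, 278.7] [0.4644 0.2915 0.094 ]
```

View pics/w3.png

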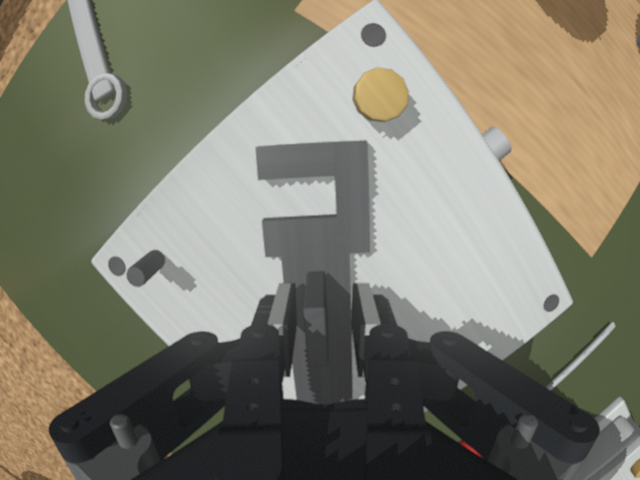

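The tab sits between the pads at (318,310) with about 8 mm clear each side, and contact force is nil. I'll swing it most of the way round on an arc about the bolt (~86 mm behind the tool), with the pad pushing the tab's -y face.

```bash
python3 -m handwheel '[{"dx":0,"dy":-3.5,"dz":0,"wx":0,"wy":0,"wz":0},{"dx":0,"dy":-6.5,"dz":0,"wx":0,"wy":0,"wz":0},{"dx":-0.5,"dy":-10.5,"dz":0,"wx":0,"wy":0,"wz":-0.05},{"dx":-1.2,"dy":-15,"dz":0,"wx":0,"wy":0,"wz":-0.1},{"dx":-2.2,"dy":-19,"dz":0,"wx":0,"wy":0,"wz":-0.15},{"dx":-3.3,"dy":-23.3,"dz":0,"wx":0,"wy":0,"wz":-0.2},{"dx":-4.7,"dy":-27.5,"dz":0,"wx":0,"wy":0,"wz":-0.25},{"dx":-6.2,"dy":-31.5,"dz":0,"wx":0,"wy":0,"wz":-0.3},{"dx":-8,"dy":-35.5,"dz":0,"wx":0,"wy":0,"wz":-0.35},{"dx":-10,"dy":-39.3,"dz":0,"wx":0,"wy":0,"wz":-0.4},{"dx":-12,"dy":-43,"dz":0,"wx":0,"wy":0,"wz":-0.45},{"dx":-14.4,"dy":-46.7,"dz":0,"wx":0,"wy":0,"wz":-0.5},{"dx":-14.4,"dy":-46.7,"dz":0,"wx":0,"wy":0,"wz":-0.5},{"dx":-14.4,"dy":-46.7,"dz":0,"wx":0,"wy":0,"wz":-0.5}]'
python3 look.py w4
```

```text
t: 5.1
tcp_pos: [0.4708, 0.2479, 0.0845]
orientation: [0.779, 0.627, 0.0, -0.0]
ft_force: [-0.7, 0.1, 0.2]
grip_width: 0.0237
5.1 [0.4708 0.2479 0.0845] [[ 0.2134  0.977   0.0002]
 [ 0.977  -0.2134  0.0002]
 [ 0.0002  0.0002 -1.    ]] 0.02366260720101801 [-0.7416  0.1355  0.2247] [ 0.4208 -0.071   1.6539  0.0001  1.5583  0.6358]
strap_tab 0.93 [343.5, 312.8] [0.4794 0.2467 0.094 ]
stud 0.88 [280.3, 214.0] [0.4647 0.2918 0.094 ]
```

View pics/w4.png

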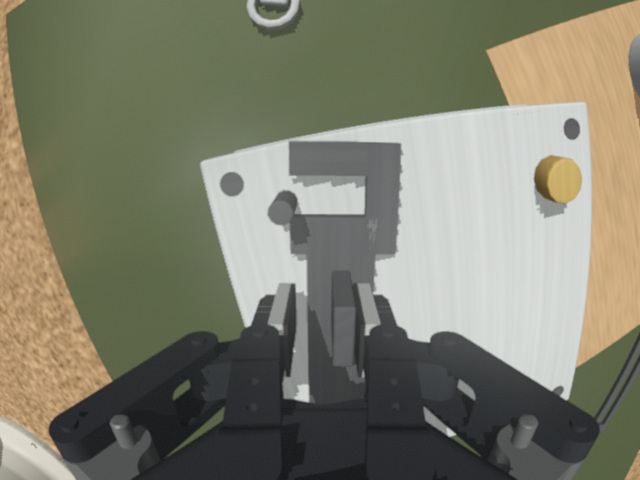

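The strap has turned 28° and still lies flat. The stud (base near 289,199) stands right at the slot's mouth, which spans rows 178 to 213, so it's lined up. About 0.22 rad remains, which I'll do in slower steps.

```bash
python3 -m handwheel '[{"dx":-0.2,"dy":-2.2,"dz":0,"wx":0,"wy":0,"wz":-0.025},{"dx":-0.5,"dy":-4.3,"dz":0,"wx":0,"wy":0,"wz":-0.05},{"dx":-0.8,"dy":-6.4,"dz":0,"wx":0,"wy":0,"wz":-0.075},{"dx":-1.2,"dy":-8.6,"dz":0,"wx":0,"wy":0,"wz":-0.1},{"dx":-1.7,"dy":-10.7,"dz":0,"wx":0,"wy":0,"wz":-0.125},{"dx":-2.2,"dy":-12.8,"dz":0,"wx":0,"wy":0,"wz":-0.15},{"dx":-2.7,"dy":-14.9,"dz":0,"wx":0,"wy":0,"wz":-0.175},{"dx":-3.3,"dy":-16.9,"dz":0,"wx":0,"wy":0,"wz":-0.2},{"dx":-3.3,"dy":-16.9,"dz":0,"wx":0,"wy":0,"wz":-0.2},{"dx":-3.3,"dy":-16.9,"dz":0,"wx":0,"wy":0,"wz":-0.2}]'
python3 look.py w5
```

```text
t: 6.13
tcp_pos: [0.4534, 0.2481, 0.0842]
orientation: [0.712, 0.702, -0.0, -0.0]
ft_force: [-0.9, 0.2, -0.3]
grip_width: 0.024
6.1333 [0.4534 0.2481 0.0842] [[ 0.0138  0.9999 -0.0005]
 [ 0.9999 -0.0138 -0.    ]
 [-0.     -0.0005 -1.    ]] 0.02400551739815822 [-0.8571  0.1629 -0.2601] [ 0.4347 -0.112   1.6929  0.0002  1.5612  0.4485]
strap_tab 0.95 [347.6, 313.3] [0.4638 0.2483 0.094 ]
stud 0.62 [350.0, 206.5] [0.4644 0.2922 0.094 ]
```

View pics/w5.png

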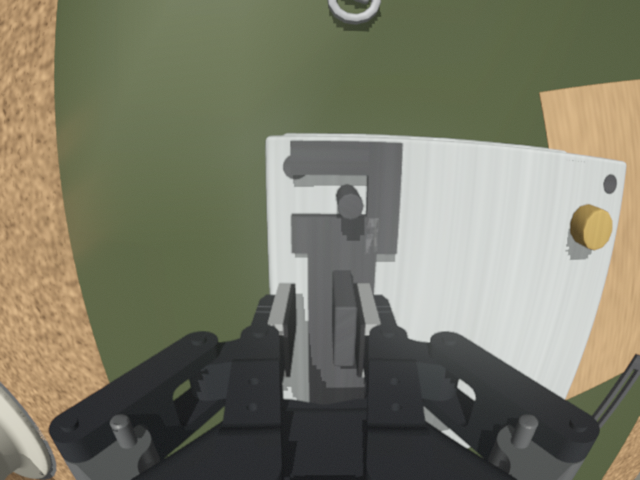

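The stud is now inside the slot (base near 347,190) with the slot bottom at column 367, so roughly 5 mm is left. I'll keep pushing gently until it seats.

```bash
python3 -m handwheel '[{"dx":-0.1,"dy":-1,"dz":0,"wx":0,"wy":0,"wz":-0.012},{"dx":-0.2,"dy":-2,"dz":0,"wx":0,"wy":0,"wz":-0.023},{"dx":-0.4,"dy":-3,"dz":0,"wx":0,"wy":0,"wz":-0.035},{"dx":-0.4,"dy":-3,"dz":0,"wx":0,"wy":0,"wz":-0.035},{"dx":-0.4,"dy":-3,"dz":0,"wx":0,"wy":0,"wz":-0.035}]'
python3 look.py w6
```

```text
t: 6.75
tcp_pos: [0.4508, 0.2477, 0.0844]
orientation: [0.7, 0.715, 0.0, 0.0]
ft_force: [1.9, 0.4, 0.4]
grip_width: 0.0237
6.75 [0.4508 0.2477 0.0844] [[-0.021   0.9998  0.0005]
 [ 0.9998  0.021   0.0002]
 [ 0.0001  0.0005 -1.    ]] 0.023712796641361774 [1.905  0.4071 0.3694] [ 0.4364 -0.1196  1.6997 -0.0001  1.561   0.4153]
strap_tab 0.9 [344.0, 312.6] [0.4598 0.2485 0.094 ]
stud 0.67 [358.3, 205.9] [0.4634 0.2925 0.094 ]
```

View pics/w6.png

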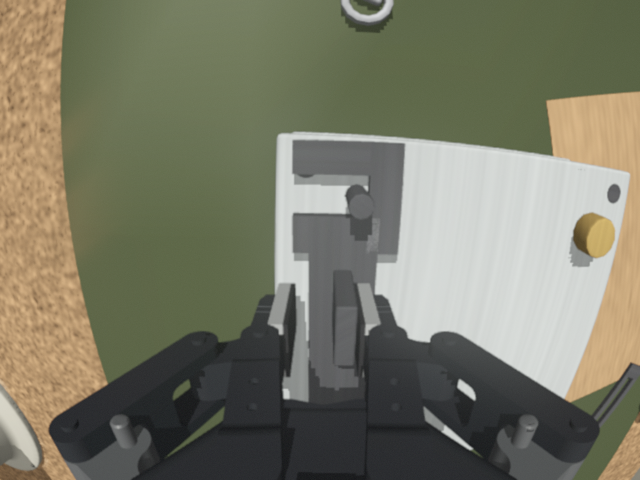

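```bash
python3 -m handwheel '[{"dx":0,"dy":-0.7,"dz":0,"wx":0,"wy":0,"wz":-0.008},{"dx":-0.1,"dy":-1.4,"dz":0,"wx":0,"wy":0,"wz":-0.012},{"dx":-0.1,"dy":-1.4,"dz":0,"wx":0,"wy":0,"wz":-0.012}]'
python3 look.py w7
```

```text
t: 7.2
tcp_pos: [0.4504, 0.2476, 0.0848]
orientation: [0.695, 0.719, 0.001, 0.001]
ft_force: [5.7, -0.4, -0.5]
grip_width: 0.0242
7.2 [0.4504 0.2476 0.0848] [[-0.0332  0.9994  0.003 ]
 [ 0.9994  0.0332  0.0004]
 [ 0.0003  0.003  -1.    ]] 0.024203668385155627 [ 5.7194 -0.3866 -0.4553] [ 0.437  -0.1233  1.7023 -0.001   1.5597  0.4038]
strap_tab 0.69 [347.8, 312.7] [0.461  0.2482 0.094 ]
stud 0.61 [364.8, 205.6] [0.4648 0.2925 0.094 ]
```

The force is up to 5.7 N and the tool moved only 0.4 mm of the 1.4 mm I commanded, so the strap is seated. I'll centre the jaws off the tab, then lift straight up.

```bash
python3 -m handwheel '[{"dx":0,"dy":3,"dz":0,"wx":0,"wy":0,"wz":0},{"dx":0,"dy":6,"dz":0,"wx":0,"wy":0,"wz":0},{"dx":0,"dy":8.5,"dz":0,"wx":0,"wy":0,"wz":0},{"dx":0,"dy":8.5,"dz":0,"wx":0,"wy":0,"wz":0},{"dx":0,"dy":8.5,"dz":-10,"wx":0,"wy":0,"wz":0},{"dx":0,"dy":8.5,"dz":-25,"wx":0,"wy":0,"wz":0},{"dx":0,"dy":8.5,"dz":-45,"wx":0,"wy":0,"wz":0},{"dx":0,"dy":8.5,"dz":-70,"wx":0,"wy":0,"wz":0},{"dx":0,"dy":8.5,"dz":-95,"wx":0,"wy":0,"wz":0},{"dx":0,"dy":8.5,"dz":-110,"wx":0,"wy":0,"wz":0},{"dx":0,"dy":8.5,"dz":-110,"wx":0,"wy":0,"wz":0},{"dx":0,"dy":8.5,"dz":-110,"wx":0,"wy":0,"wz":0}]'
python3 look.py w8
```

```text
t: 8.4
tcp_pos: [0.4581, 0.2481, 0.1956]
orientation: [0.695, 0.719, 0.001, 0.0]
ft_force: [-0.3, -0.3, -0.6]
grip_width: 0.0241
8.4 [0.4581 0.2481 0.1956] [[-0.0331  0.9994  0.0021]
 [ 0.9995  0.0331  0.001 ]
 [ 0.001   0.0021 -1.    ]] 0.024101828758092737 [-0.2802 -0.2504 -0.596 ] [ 0.431  -0.1283  1.5105  0.0001  1.7571  0.3978]
strap_tab 0.67 [328.8, 233.4] [0.4627 0.2494 0.094 ]
strap 0.87 [321.8, 327.1] [0.4606 0.161  0.07  ]
stud 0.9 [333.7, 172.1] [0.4644 0.2915 0.094 ]
stud 0.2 [320.6, 322.8] [0.4592 0.1791 0.094 ]
```

View pics/w8.png

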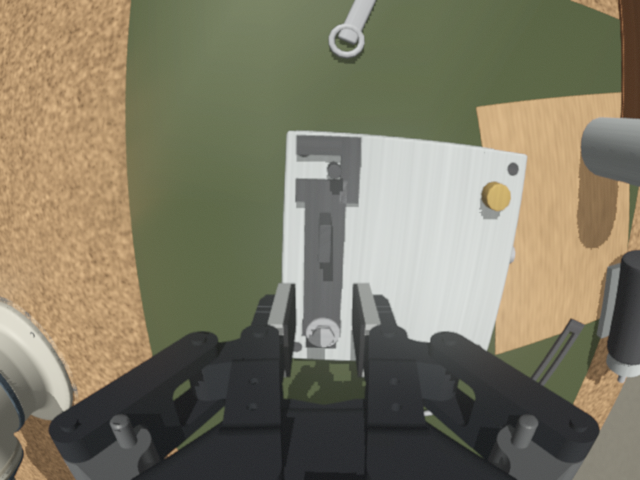

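The strap lies flat, with the stud (334,170) against the slot bottom. I'll check the plain arm once more, then hand in.

```bash
python3 - <<'E'
from rig import manip, cams, finder, workorder
from h import *
d=cams.capture("top")
for l,z in dict(plain_tab=.09,strap_tab=.094,stud=.094).items():
    for r in finder.spot_point("top",l)[:1]: print(l,r["location"],atz(d,r["location"],z))
print(workorder.hand_in())
E
```

```text
plain_tab [405.6, 210.9] [ 0.5397444  -0.20677302  0.09      ]
strap_tab [183.2, 299.3] [0.45774176 0.24198558 0.094     ]
stud [155.7, 303.9] [0.45977544 0.29358346 0.094     ]
the job is handed in; nothing more can be done
None
```

The strap is swung home on its stud and lying flat, and I've handed the job in at about 8.5 s. No verdict came back.

I lowered the part-open jaws around the strap's tab, pushed it about 41° counter-clockwise on an arc about its bolt, then backed off and lifted clear.

- **Seating:** at the end of the push the force rose to 5.7 N, and the tool moved only 0.4 mm of the 1.4 mm commanded.
- **Position:** the wrist picture after release shows the stud at the slot's bottom. From it I measured the stud about 42 mm along the strap from the tab and about 3 mm to -y of the centre line. Both are within the limits, and close to the nominal 45 mm and 5 mm.
- **Plain arm:** the tool never went near it. The last top view put its tab about 4 mm from the first reading, which I take as detection noise.
- **Disagreement:** that top view put both strap points 5 to 9 mm away from where the wrist camera did, and the stud at about 52 mm along the strap rather than 42 mm. I trusted the wrist picture because it was closer. I didn't look into the difference before handing in.
- **Refused call:** the first move was rejected because its rows lacked keys; nothing moved.

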